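# Clear the ball jam at the grinding-mill rack

### The job

The ceramic grinding balls have jammed side by side at the narrow gate of the sloping rack. Nudge a blocking ball gently back up the slope so that its neighbour can drop through, and again if they wedge anew, until all five balls have rolled down and lie at rest in the tray below the gate. Keep every ball on the rack, never press a ball harder than 25 N, and leave the jar, lid, bottle and pot beside the rack where they are.

Things in the scene. Friction and masses are not known exactly. Their poses are not given: they have to be found in the camera images.
- rack: Fixed ball rack, base 440 x 150 mm. Origin on the bench right under the middle of the gate; z up, x level, pointing uphill, y to the left of x. Its slate-blue floor slopes down to -x at 8 degrees over its whole length. Below, u is the distance along the slope from the gate, positive uphill, and heights are measured square to the floor.
- gate (a point): Middle of the gate, on the sloping floor (52 mm above the bench), u = 0: an opening 70 mm wide between two shoulders, each 26 mm wide, 14 mm high, 6 mm thick (u -6 to 0), which close the rest of the hopper's width
- hopper (a point): Middle of the hopper's uphill end, on the floor, u = 190 mm. The hopper (u 0 to 190) is 122 mm wide inside, its side walls 45 mm high, 6 mm thick
- guard (a point): Middle of the front edge of the guard, 70 mm above the floor, u = 30 mm. The guard, a grid of steel rods 67 to 73 mm high over the hopper from u 27 to 189 on posts at the side walls, stops balls being taken out upwards. Nothing covers the tray, the gate and the first 27 mm of the hopper
- stop (a point): Middle of the uphill face of the red end stop, at floor level, u = -225 mm. The tray below the gate (u -225 to 0) is 122 mm wide, open on top, its side walls and the stop 14 mm high, 6 mm thick
- ball_white_center (a point): Centre of the white ball, ceramic, 60 mm diameter, about 0.25 to 0.5 kg; rolls down the slope by itself when free. Starts at the gate beside the other jammed ball, wedged between it, the side wall and the corner of the gate. Once either is some 35 mm uphill the other can drop through; balls may wedge again. Push low, at or below its centre height; it may take up to about 17 N, as those behind move too.
- ball_blue_center (a point): Centre of the blue ball, ceramic, 60 mm diameter, about 0.25 to 0.5 kg; rolls down the slope by itself when free. Starts at the gate beside the other jammed ball, wedged between it, the side wall and the corner of the gate. Once either is some 35 mm uphill the other can drop through; balls may wedge again. Push low, at or below its centre height; it may take up to about 17 N, as those behind move too.
- ball_brown_center (a point): Centre of the brown (terracotta) ball, ceramic, 60 mm diameter, about 0.25 to 0.5 kg; rolls down the slope by itself when free. Starts behind the two at the gate, resting on both.
- ball_green_center (a point): Centre of the green ball, ceramic, 60 mm diameter, about 0.25 to 0.5 kg; rolls down the slope by itself when free. Starts in the third row of the queue, at a side wall.
- ball_yellow_center (a point): Centre of the yellow ball, ceramic, 60 mm diameter, about 0.25 to 0.5 kg; rolls down the slope by itself when free. Starts in the third row of the queue, at a side wall.
- mill_jar: open white porcelain mill jar, 110 mm diameter, 110 mm high, loose; stands beside the rack, not needed; origin at the centre of its underside
- jar_lid: its round white lid with a knob, 116 mm across, 35 mm high, loose; stands beside the rack, not needed; origin at the centre of its underside
- reagent_bottle: white bottle with a red cap, 68 mm diameter, 165 mm high, loose; stands beside the rack, not needed; origin at the centre of its underside
- black_pot: black pot with a lid and a white label, 74 mm diameter, 66 mm high, loose; stands beside the rack, not needed; origin at the centre of its underside
Not all that is in view belongs to the job. Of the things that look like the part that bears ball_brown_center, the smallest one is meant. Leave any red look-alike of the part that bears ball_white_center alone.

How it is judged:
By the outcome, as a careful person would: the job done as asked, in the order asked, and still so for the second after the job is handed in, with the robot touching nothing.
It also fails if it takes over 64 s, if anything falls off the work surface, if the arm or the gripper's body presses on something with over 40 N, if the wrist force passes 120 N, or if a joint passes its speed limit or range.

### The arm

A 6-joint arm with a two-finger parallel gripper is mounted at the origin on the work surface. World frame = base frame: x ahead of the robot, y to its left, z up, the work surface at z = 0. Lengths are in mm, angles in rad, forces in N, time in s.
With the tool pointing down it reaches from about 200 to 875 mm from the base axis. Payload 3.4 kg.
Tool frame: the origin (TCP) lies at the very end of the fingers, on their centre line; the grasp point (between the pads) lies 19 mm behind it; z points along the fingers, y is the direction in which the jaws open and shut (so a half turn about z gives the same grasp; the last joint's range is limited). The gripper opens to 94 mm and grips with 3 to 60 N. Pads are 16 mm wide; open, the fingers measure 119 mm over their backs; the gripper's body (75 mm by 177 mm) begins 78 mm behind the grasp point.
Start: joints at [-1.243, 0.276, 1.505, -0, 1.361, -0.121], TCP at [249.488, -518.094, 205.493] pointing down, gripper open.
Joint ranges: [-2.89, 2.89], [-0.75, 2.08], [0.22, 2.7], [-1.18, 4.32], [0.11, 2.71], [-2.7, 2.7]. Speed limits (rad/s): [2.57, 2.57, 3.14, 3.14, 3.14, 3.14].

### API

Orientations are given as a 3x3 rotation matrix whose columns are the frame's x, y, z axes.
In Python, from rig import robot gives the robot as it stands. The module is installed in compiled form; this text tells all that it offers.
- The arm moves only by the tool carry_out, never from a script. Its arguments are lists of equal length, an entry for each row: "travel": the shift along the tool's x, y, z in mm, a list of three; "twist": the turn, a rotation vector about the tool's x, y, z in degrees, a list of three. In form: {"travel": [[tx, ty, tz], ...], "twist": [[wx, wy, wz], ...]}. A call has 1 to 10 rows; each row is the pose to reach, as a shift and turn from the pose commanded when the call began, along the tool's axes at that moment; what a row does not reach only later rows make up. A row lasts 1/12 s, in which the tool goes at most 41.7 mm and 7.16 degrees, less where a joint would pass 70% of its speed; a pose out of reach is approached as far as the arm can. A call with a gripper value outside its range is refused whole. "hand" is the opening, from 0 (shut) to 1 (fully open), set as the call begins (left out, the last holds). The fingers move at their own pace and stop on an object; "force" is the grip in N (left out, the last holds). Time passes only in rows, so rows that repeat a pose let the fingers close. It gives the time, the measured TCP pose, the force and the opening at its end, in the units of the state.
- robot.sense(): the state, without advancing time (a new reading comes with each control period).
- robot.camera(name): name is "scene" or "top" or "wrist"; returns a dict with "img" (420x560x3 uint8, red, green, blue), "z_map" (420x560 float32, mm along the optical axis (not along the pixel's ray), 0 where there is no reading), "fx", "fy", "cx", "cy" (pixels), "extrinsics" (4x4, takes a point from world to camera coordinates). Camera axes: x right, y up, looking along -z (the intrinsics and any distortion apply to the point x, -y, -z); pixel columns grow to the right and rows downward; lengths in mm; the calibration is good to about 2 mm. A picture is of the moment at which its call begins.
- robot.sign_off(): hands the job in, once; it reports no verdict.
Trained networks look in the newest picture that a camera, given by its name, has taken for a name from the list of things; names that differ only in an ending like _2 or _b are one class to them, and where a whole thing is asked for, a point or a joint stands for the part that bears it (a point fixed in the world has none). Each returns a list of dicts, best first, with "conf" (0 to 1); they miss things now and then, are a little off and sometimes report something else, mostly with a low value. They report only what shows in the picture. A call takes as long as a camera call. They do not tell look-alikes from the thing itself.
- robot.look_for(camera, thing): "box" ([left, top, right, bottom] in pixels, round what is visible of it).
- robot.regions_of(camera, thing): "pixels" (420x560 bool, what is visible of it) and "box" ([left, top, right, bottom] in pixels, round what is visible of it).
- robot.mark_of(camera, thing): "centre" ([column, row] in pixels: a listed point, or the origin of a listed thing).
The state is a dict: "clock": time; "joints": joint angles; "qd": joint speeds; "tau": joint torques, N m; "eef_pos": TCP position; "eef_rot": TCP orientation; "force": force on the tool from outside, world axes, zero at the start; "moment": the same for the moment, N m; "opening": finger opening in mm.
Only numpy, scipy, OpenCV 4.12 (cv2) and the standard library are available. Lean on these libraries where they do the work, as an engineer would, in place of code of your own. Each camera call takes 0.05 s, during which the arm holds its last target. There are 200 camera calls.

## Working session

There is one attempt and no reset: what is moved stays moved. The work goes in short steps, Python scripts to look and compute and a tool call to move; the robot and the scene stay as the last step left them, time stands still between calls to the robot, and variables do not carry over. Pictures are saved under pics/ and viewed, about 8 in all and at most 12, crops included, and the job is handed in when it is done.

Besides the shell and the picture viewer there is one more tool, called after "Emit:" as name(argument=value, ...) on one line, values as JSON. carry_out: Moves the arm, as the interface text tells. Its arguments: {"type":"object","properties":{"travel":{"type":"array"},"twist":{"type":"array"},"hand":{"type":"number"},"force":{"type":"number"}},"required":["travel","twist"]}

```bash
mkdir -p pics
cat > h.py <<'E'
import numpy as np, cv2
from rig import robot
def px2w(c,u,v,z=None):
    u=float(u);v=float(v)
    d=c['z_map'][int(round(v)),int(round(u))] if z is None else z
    p=np.array([(u-c['cx'])/c['fx']*d,-(v-c['cy'])/c['fy']*d,-d,1])
    return (np.linalg.inv(c['extrinsics'])@p)[:3]
def save(c,n): cv2.imwrite('pics/'+n,c['img'][:,:,::-1])
E
python3 - <<'E'
from h import *
np.set_printoptions(precision=1,suppress=True)
a=[]
for n in ['scene','top']:
    c=robot.camera(n); a.append(c['img'])
    print(n,c['fx'],c['fy'],c['cx'],c['cy'],c['extrinsics'].tolist())
    for t in ['rack','gate','hopper','guard','stop','ball_white_center','ball_blue_center','ball_brown_center','ball_green_center','ball_yellow_center','mill_jar','jar_lid','reagent_bottle','black_pot']:
        for r in robot.mark_of(n,t)[:3]:
            u,v=r['centre']
            if 0<=u<559.4 and 0<=v<419.4: print(t,round(r['conf'],2),np.round(r['centre'],1),px2w(c,u,v))
    save(c,n+'0.png')
print(robot.sense())
E
```

```text
scene 407.47118696262726 407.47118696262726 275.7629721631 208.34227660589266 [[0.0008422794710704567, 0.9999709559849437, -0.007574810350772371, -45.95082052372798], [-0.68499385592658, 0.006095559462561837, 0.7285233431384844, 313.9074475661912], [0.7285483566024481, 0.004575078293967016, 0.6849790951193152, -1338.4855568099288], [0.0, 0.0, 0.0, 1.0]]
rack 0.92 [271.9 255.7] [695.3  38.9 100.9]
gate 0.62 [271.3 241.7] [672.3  37.8 114.4]
hopper 0.97 [238.3 309.3] [796.6 -18.9  78.8]
hopper 0.54 [262.7 250.3] [714.5  23.2 138.5]
guard 0.74 [269.3 220.4] [543.2  31.3  42.5]
stop 0.61 [297.4 187.8] [406.9 100.3  21.9]
ball_white_center 0.81 [283.6 242.5] [693.6  60.6 135.6]
ball_white_center 0.73 [439.2 290.8] [742.1 350.6  52.8]
ball_white_center 0.6 [357.2 192.7] [460.8 239.1  51.3]
ball_blue_center 0.58 [253.6 231.8] [664.4   4.9 133.5]
ball_blue_center 0.48 [261.6 252.8] [723.2  21.6 141.9]
ball_blue_center 0.24 [269.6 220.2] [543.3  32.   43.3]
ball_brown_center 0.94 [261.7 253. ] [723.4  21.8 141.7]
ball_brown_center 0.74 [141.5 301.5] [ 771.6 -195.2   66.7]
ball_brown_center 0.
[... 1517 characters left out ...]
3 [323.1 145.6] [708.2 -25.3 125. ]
mill_jar 0.69 [206.4 221. ] [580.5 225.5   3.6]
jar_lid 0.74 [223.9 147.2] [740.2 184.3  31.5]
reagent_bottle 0.95 [366.3 198.2] [ 604.2 -109.5  105.6]
reagent_bottle 0.2 [221.2 148.4] [737. 190.  33.]
black_pot 0.65 [352.6 264.2] [476.7 -82.8  65.8]
{'clock': 1.5, 'joints': array([-1.2,  0.3,  1.5,  0. ,  1.4, -0.1]), 'qd': array([ 0., -0., -0., -0.,  0., -0.]), 'tau': array([  0. , -40.4, -23.7,   0.1,   0. ,  -0. ]), 'eef_pos': array([ 249.5, -518.1,  205.5]), 'eef_rot': array([[ 0.9,  0.4,  0. ],
       [ 0.4, -0.9, -0. ],
       [-0. ,  0. , -1. ]]), 'force': array([ 0.4, -0.8, -0.4]), 'moment': array([-0.1,  0. ,  0. ]), 'opening': 94.00671835177289}
```

```bash
python3 -c "
import cv2
a=cv2.imread('pics/scene0.png');b=cv2.imread('pics/top0.png')
cv2.imwrite('pics/s1.png',cv2.resize(b[100:330,120:450],None,fx=2.4,fy=2.4,interpolation=cv2.INTER_CUBIC))
cv2.imwrite('pics/s2.png',cv2.resize(a[150:340,120:460],None,fx=2.3,fy=2.3,interpolation=cv2.INTER_CUBIC))"
```

```text
(no output)
```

View pics/s1.png

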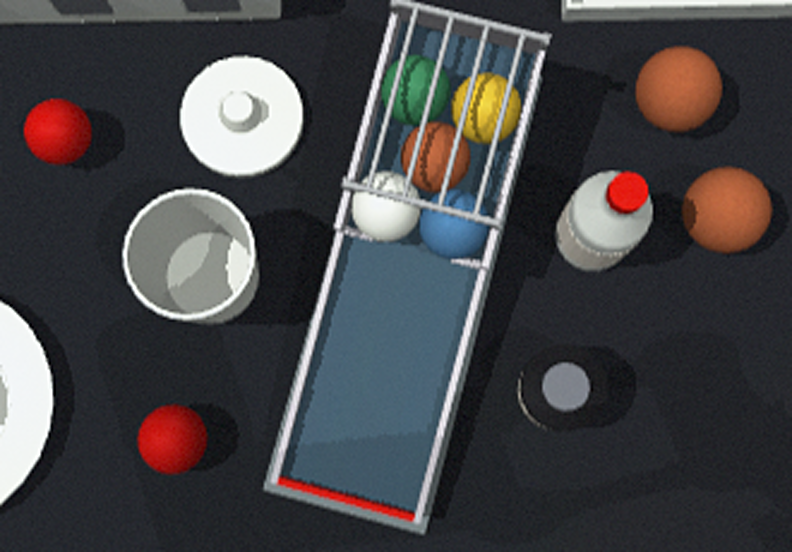

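View pics/s2.png

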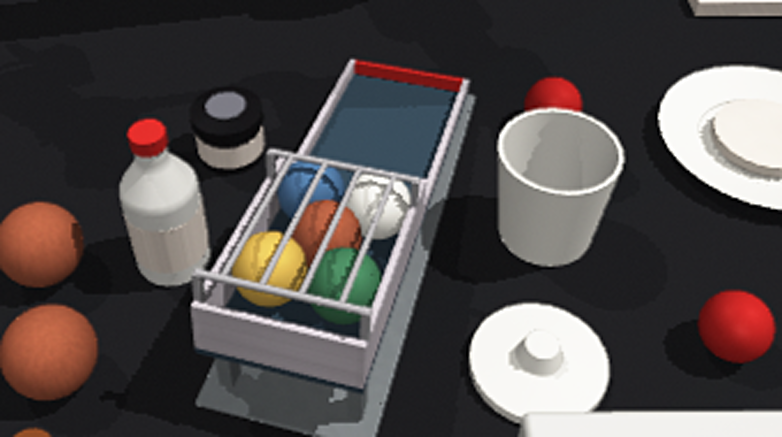

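Top view (crop): white at the left and blue at the right of the gate, brown behind both, green left and yellow right in the third row; the two orange-brown balls on the bench right of the rack, two red balls left. The scene view agrees. Next, I'll fit the spheres to get precise rack coordinates.

```bash
cat >> h.py <<'E'
from scipy.spatial.transform import Rotation as Ro
from scipy.optimize import least_squares
np.set_printoptions(precision=1,suppress=True)
YAW=np.radians(-16.8); G=np.array([613.,37.,52.])
RR=Ro.from_euler('z',YAW).as_matrix()@Ro.from_euler('y',-np.radians(8)).as_matrix()  # cols: uphill, left, normal
def toR(p): return RR.T@(np.asarray(p)-G)
def toW(q): return G+RR@np.asarray(q)
NAMES=['white','blue','brown','green','yellow']
def balls(n,show=True):
    c=robot.camera(n); out={}
    for b in NAMES:
        best=None
        for r in robot.regions_of(n,f'ball_{b}_center'):
            m=cv2.erode(r['pixels'].astype(np.uint8),np.ones((3,3)))>0
            m&=c['z_map']>0
            v,u=np.nonzero(m)
            if len(v)<25: continue
            P=np.array([px2w(c,a,e) for a,e in zip(u,v)])
            cam=-c['extrinsics'][:3,:3].T@c['extrinsics'][:3,3]
            med=np.median(P,0); x0=med+25*(med-cam)/np.linalg.norm(med-cam)
            s=least_squares(lambda x:np.linalg.norm(P-x,axis=1)-30,x0,loss='soft_l1')
            q=toR(s.x)
            if abs(q[1])<60 and -240<q[0]<200:
                col=np.median(c['img'][m],0)
                out.setdefault(b,[]).append((round(r['conf'],2),q,s.x,col))
        if show:
            for o in out.get(b,[]): print(n,b,*o)
    return c,out
def plan(u,y,h,tilt=25,rowlen=None):
    "shift & twist (tool axes) from sensed pose to rack pose; tip front edge (tool +y*12.5) at u,h"
    s=robot.sense(); R0=s['eef_rot']; p0=s['eef_pos']
    t=np.radians(tilt)
    z=np.array([np.sin(t),0,-np.cos(t)]); yy=np.array([np.cos(t),0,np.sin(t)])
    Rt=RR@np.column_stack([np.cross(yy,z),yy,z])
    tgt=toW([u,y,h])-12.5*Rt[:,1]
    print('tcp',p0,'target',tgt,'F',s['force'],'clock',s['clock'])
    print('travel',R0.T@(tgt-p0),'twist',np.degrees(Ro.from_matrix(R0.T@Rt).as_rotvec()))
E
python3 - <<'E'
from h import *
for n in ['top','scene']: balls(n)
plan(-60,36,150); plan(-60,36,25); plan(-12,36,25); plan(40,36,25)
E
```

```text
top white 0.93 [21.9 30.4 29.7] [638.6  61.   84.5] [225. 229. 222.]
top blue 0.96 [ 22.8 -29.8  29.6] [622.    3.2  84.5] [ 70. 115. 154.]
top brown 0.72 [73.9  0.9 29.6] [679.4  17.9  91.6] [144.  79.  48.]
top green 0.77 [124.9  32.9  29.8] [736.9  34.   98.9] [ 53.  114.   77.5]
top yellow 0.79 [125.2 -29.2  29.7] [719.3 -25.6  98.9] [187. 156.  44.]
scene white 0.73 [21.  29.7 29.4] [637.5  60.6  84. ] [211. 208. 201.]
scene white 0.52 [96.1 13.8 -3.5] [708.5  22.6  61.9] [100.  91.  96.]
scene blue 0.94 [ 21.5 -30.4  29.5] [620.7   2.9  84.2] [ 64.  96. 131.]
scene brown 0.62 [73.4  0.4 29.4] [678.7  17.6  91.3] [162.  85.  58.]
scene green 0.95 [123.7  32.2  29.6] [735.6  33.6  98.5] [ 60.  113.   77.5]
scene yellow 0.93 [124.8 -29.7  29.7] [718.7 -26.   98.7] [202.  167.5  77. ]
tcp [ 249.5 -518.1  205.5] target [536.5  97.7 185.4] F [-0.1 -0.  -0.1] clock 2.1
travel [ 525.8 -430.3   20. ] twist [-31.1  13.7 -46.1]
tcp [ 249.5 -518.1  205.5] target [553.2  92.7  61.6] F [-0.1 -0.  -0.1] clock 2.1
travel [ 538.6 -418.5  143.8] twist [-31.1  13.7 -46.1]
tcp [ 249.5 -518.1  205.5] target [598.7  78.9  68.3] F [-0.1 -0.  -0.1] clock 2.1
travel [ 573.7 -386.4  137.1] twist [-31.1  13.7 -46.1]
tcp [ 249.5 -518.1  205.5] target [648.   64.1  75.5] F [-0.1 -0.  -0.1] clock 2.1
travel [ 611.6 -351.6  129.9] twist [-31.1  13.7 -46.1]
```

Emit:
carry_out(travel=[[30,-25,-40],[60,-50,-80],[90,-75,-90],[120,-100,-90],[150,-125,-90],[180,-150,-90],[210,-175,-90],[240,-200,-90],[270,-225,-90],[270,-225,-90]], twist=[[-3.1,1.4,-4.6],[-6.2,2.7,-9.2],[-9.3,4.1,-13.8],[-12.4,5.5,-18.4],[-15.5,6.9,-23],[-18.6,8.2,-27.6],[-21.8,9.6,-32.2],[-24.9,11,-36.9],[-28,12.3,-41.5],[-31.1,13.7,-46.1]], hand=0, force=20)

```text
clock: 2.93
eef_pos: [397.2, -189.0, 295.7]
eef_rot: [[0.273, 0.804, 0.528], [0.962, -0.229, -0.148], [0.002, 0.548, -0.836]]
force: [0.4, -0.4, -0.8]
opening: 30.8
```

```bash
sed -i 's/G=np.array(\[613.,37.,52.\])/G=np.array([610.2,37.9,51.8])/' h.py
python3 - <<'E'
from h import *
plan(-60,36,150); plan(-60,36,26); print(robot.sense()['opening'],robot.sense()['joints'])
E
```

```text
tcp [ 397.2 -189.   295.7] target [533.7  98.6 185.2] F [ 0.4 -0.4 -0.8] clock 2.9333
travel [313.8 -16.7 121.8] twist [ 0.2 -0.6  0.8]
tcp [ 397.2 -189.   295.7] target [550.2  93.6  62.4] F [ 0.4 -0.4 -0.8] clock 2.9333
travel [313.3 -69.6 234. ] twist [ 0.2 -0.6  0.8]
30.788693329249824 [-0.9 -0.3  2.   0.4  1.  -0.8]
```

Emit:
carry_out(travel=[[40,-2,0],[80,-4,0],[120,-6,0],[160,-8,0],[200,-10,10],[240,-12,40],[280,-14,70],[314,-17,100],[314,-17,122],[314,-17,122]], twist=[[0,0,0],[0,0,0],[0,0,0],[0,0,0],[0,0,0.8],[0,-0.6,0.8],[0,-0.6,0.8],[0.2,-0.6,0.8],[0.2,-0.6,0.8],[0.2,-0.6,0.8]])

```text
clock: 3.77
eef_pos: [537.0, 90.2, 183.5]
eef_rot: [[0.303, 0.8, 0.518], [0.953, -0.255, -0.164], [0.0, 0.543, -0.839]]
force: [0.4, -0.3, -0.9]
opening: 0.4
```

Run:
```python
from h import *
plan(-60,36,26); plan(-25,36,26); plan(-12,36,26); print(robot.sense()['opening'],robot.sense()['joints'])
```

```text
tcp [537.   90.2 183.5] target [550.2  93.6  62.4] F [ 0.4 -0.3 -0.9] clock 3.7667
travel [  7.3 -56.1 108. ] twist [-0.1  0.4 -0.7]
tcp [537.   90.2 183.5] target [583.4  83.6  67.3] F [ 0.4 -0.3 -0.9] clock 3.7667
travel [  7.8 -24.4 122.7] twist [-0.1  0.4 -0.7]
tcp [537.   90.2 183.5] target [595.7  79.9  69.1] F [ 0.4 -0.3 -0.9] clock 3.7667
travel [  8.  -12.6 128.2] twist [-0.1  0.4 -0.7]
0.4051575166234601 [ 0.2  0.   2.  -0.5  0.6  0.9]
```

Emit:
carry_out(travel=[[4,-20,35],[8,-40,70],[8,-56,105],[8,-45,113],[8,-34,118],[8,-25,122],[8,-25,122],[8,-25,122]], twist=[[0,0,0],[0,0,0],[0,0,0],[0,0,0],[0,0,0],[0,0,0],[0,0,0],[0,0,0]])

```text
clock: 4.43
eef_pos: [583.3, 80.5, 69.6]
eef_rot: [[0.307, 0.798, 0.518], [0.952, -0.258, -0.167], [0.0, 0.544, -0.839]]
force: [-0.4, -0.3, -0.4]
opening: 0.4
```

Run:
```python
from h import *
plan(-10,36,26); plan(38,36,26)
c=robot.camera('scene'); d=robot.camera('top'); 
cv2.imwrite('pics/p1.png',np.hstack([cv2.resize(x['img'][100:330,180:340,::-1],None,fx=2.4,fy=2.4) for x in (c,d)]))
```

```text
tcp [583.3  80.5  69.6] target [597.6  79.3  69.3] F [-0.4 -0.3 -0.4] clock 4.4333
travel [ 3.3 11.6  7.9] twist [-0.   0.6 -0.9]
tcp [583.3  80.5  69.6] target [643.1  65.6  76. ] F [-0.4 -0.3 -0.4] clock 4.4333
travel [ 4.2 55.1 28.1] twist [-0.   0.6 -0.9]
```

View pics/p1.png

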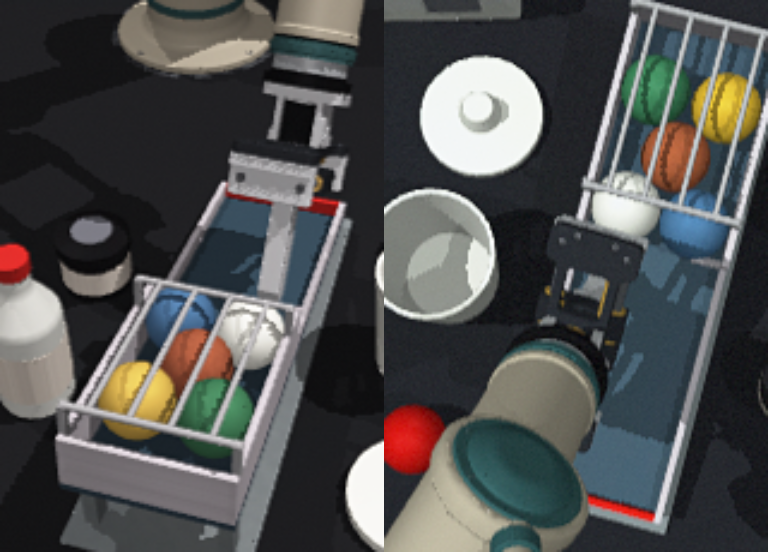

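The pusher stands below the white ball (left frame ~(278,300)), clear of the guard, wall and red ball. Now I'll push gently.

Emit:
carry_out(travel=[[2,5,3],[3,10,6],[4,14,9],[4,17,10],[4,20,11],[4,22,12],[4,24,13],[4,26,14]], twist=[[0,0,0],[0,0.6,-0.9],[0,0.6,-0.9],[0,0.6,-0.9],[0,0.6,-0.9],[0,0.6,-0.9],[0,0.6,-0.9],[0,0.6,-0.9]])

```text
clock: 5.2
eef_pos: [608.7, 75.6, 69.2]
eef_rot: [[0.289, 0.806, 0.516], [0.957, -0.242, -0.157], [-0.002, 0.54, -0.842]]
force: [-7.5, 2.2, 2.2]
opening: 0.5
```

```bash
cat > look.py <<'E'
from h import *
s=robot.sense(); f=s['eef_rot']@[0,12.5,0]+s['eef_pos']
print('front edge (u,y,h)',toR(f),'F rack',RR.T@s['force'],'clock',s['clock'])
balls('scene')
plan(10,36,26);plan(38,36,26)
E
python3 look.py
```

```text
front edge (u,y,h) [ 1.6 35.7 24.2] F rack [-7.5 -0.   3.2] clock 5.2
scene white 0.86 [26.  30.9 29.4] [639.9  61.2  84.6] [208. 206. 198.]
scene blue 0.61 [ 24.8 -29.2  29.2] [621.4   4.   84.1] [ 55.   83.  113.5]
scene blue 0.33 [26.  30.9 29.4] [639.8  61.2  84.6] [207. 205. 197.]
scene brown 0.92 [78.   0.6 29.3] [680.4  17.3  91.7] [163.  85.  59.]
scene green 0.75 [128.4  32.3  29.4] [737.3  33.3  98.8] [ 59. 112.  77.]
scene yellow 0.86 [129.1 -29.7  29.3] [720.1 -26.3  98.8] [206. 171.  78.]
tcp [609.   75.4  69.2] target [616.6  73.6  72.1] F [-4.8  2.2  0.3] clock 5.5
travel [0.5 8.1 1.8] twist [-0.3  0.1  0.1]
tcp [609.   75.4  69.2] target [643.1  65.6  76. ] F [-4.8  2.2  0.3] clock 5.5
travel [ 0.5 33.6 13.5] twist [-0.3  0.1  0.1]
```

Emit:
carry_out(travel=[[0,2.5,0.5],[0,5,1],[0,7.5,1.6],[0,9.3,2.4],[0,11,3.1],[0,13,4],[0,15,5],[0,17,6],[0,19,7],[0,20,7.5]], twist=[[0,0,0],[0,0,0],[0,0,0],[0,0,0],[0,0,0],[0,0,0],[0,0,0],[0,0,0],[0,0,0],[0,0,0]])

```text
clock: 6.33
eef_pos: [631.2, 69.8, 75.2]
eef_rot: [[0.288, 0.804, 0.52], [0.958, -0.242, -0.157], [-0.0, 0.543, -0.84]]
force: [-4.1, 0.5, 2.3]
opening: 0.9
```

```bash
python3 look.py
```

```text
front edge (u,y,h) [25.3 36.6 26.9] F rack [-3.7 -0.7  2.8] clock 6.3333
scene white 0.62 [50.  31.1 29.2] [662.7  54.6  87.6] [233. 231. 226.]
scene blue 0.55 [ 19.6 -20.6  28.8] [619.   13.8  83.1] [47. 70. 96.]
scene brown 0.69 [ 79.1 -21.5  29.3] [675.1  -4.1  91.8] [161.  84.  58.]
scene green 0.71 [109.6  32.2  29.4] [719.4  38.5  96.2] [ 57.  106.5  74. ]
scene green 0.22 [50.  31.2 29.4] [662.7  54.6  87.9] [225. 223. 215.]
scene yellow 0.72 [138.4 -29.7  29.4] [728.9 -28.9 100.2] [211. 173.  77.]
tcp [631.2  69.8  75.1] target [616.6  73.6  72.1] F [-1.1  0.1  1. ] clock 6.6333
travel [ -0.6 -14.3  -5.6] twist [-0.1 -0.   0.1]
tcp [631.2  69.8  75.1] target [643.1  65.6  76. ] F [-1.1  0.1  1. ] clock 6.6333
travel [-0.6 11.1  6.1] twist [-0.1 -0.   0.1]
```

Emit:
carry_out(travel=[[0,2,1],[0,4,2],[0,6,3],[0,8,4],[0,10,5],[0,11,6],[0,11,6],[0,11,6]], twist=[[0,0,0],[0,0,0],[0,0,0],[0,0,0],[0,0,0],[0,0,0],[0,0,0],[0,0,0]])

```text
clock: 7.3
eef_pos: [643.3, 66.1, 75.9]
eef_rot: [[0.288, 0.804, 0.52], [0.958, -0.242, -0.156], [-0.0, 0.543, -0.84]]
force: [-1.1, 0.9, 0.2]
opening: 0.5
```

```bash
python3 look.py
```

```text
front edge (u,y,h) [38.  36.6 25.9] F rack [-1.3  0.6  0.4] clock 7.3
scene white 0.85 [62.7 31.  29.4] [674.7  50.9  89.7] [230.5 229.  222. ]
scene blue 0.79 [-84.4   0.5  29.4] [526.4  63.7  69.2] [48.  71.5 98. ]
scene blue 0.37 [16.7 -9.5 29.3] [619.4  25.2  83.1] [114.  59.  41.]
scene brown 0.61 [16.5 -9.4 29.1] [619.3  25.3  83. ] [115.  59.  41.]
scene green 0.96 [122.9  32.2  29.3] [732.1  34.7  97.9] [ 62. 116.  81.]
scene yellow 0.6 [ 76.2 -27.1  29.4] [670.7  -8.7  91.5] [192. 156.  69.]
tcp [642.8  66.1  75.8] target [616.6  73.6  72.1] F [ 0.   0.3 -0.5] clock 7.6
travel [ -0.4 -24.9 -11.7] twist [-0.1 -0.   0.1]
tcp [642.8  66.1  75.8] target [643.1  65.6  76. ] F [ 0.   0.3 -0.5] clock 7.6
travel [-0.5  0.5  0.1] twist [-0.1 -0.   0.1]
```

Blue has dropped and brown is on its way through. I'll hold white there so yellow can follow.

Emit:
carry_out(travel=[[0,0,0],[0,0,0],[0,0,0],[0,0,0],[0,0,0],[0,0,0],[0,0,0],[0,0,0],[0,0,0],[0,0,0]], twist=[[0,0,0],[0,0,0],[0,0,0],[0,0,0],[0,0,0],[0,0,0],[0,0,0],[0,0,0],[0,0,0],[0,0,0]])

```text
clock: 8.43
eef_pos: [642.7, 66.1, 75.8]
eef_rot: [[0.288, 0.805, 0.519], [0.958, -0.242, -0.157], [-0.0, 0.542, -0.84]]
force: [-1.5, 0.1, -0.3]
opening: 0.4
```

```bash
python3 look.py; python3 -c "
from h import *
plan(-25,36,26)"
```

```text
front edge (u,y,h) [37.4 36.4 25.8] F rack [-1.5 -0.3 -0.1] clock 8.4333
scene white 0.81 [62.4 31.1 29.4] [674.4  51.   89.6] [233. 231. 226.]
scene green 0.88 [122.   31.9  29.3] [731.2  34.7  97.8] [ 60. 112.  77.]
tcp [642.7  66.1  75.8] target [616.6  73.6  72.1] F [ 0.   0.1 -0. ] clock 8.7333
travel [ -0.4 -24.8 -11.7] twist [-0.2 -0.   0.1]
tcp [642.7  66.1  75.8] target [643.1  65.6  76. ] F [ 0.   0.1 -0. ] clock 8.7333
travel [-0.4  0.6  0.1] twist [-0.2 -0.   0.1]
tcp [642.7  66.1  75.8] target [583.4  83.6  67.3] F [ 0.   0.1 -0. ] clock 8.7333
travel [ -0.3 -56.5 -26.4] twist [-0.2 -0.   0.1]
```

Emit:
carry_out(travel=[[0,-4,-2],[0,-8,-4],[0,-12,-6],[0,-16,-8],[0,-20,-10],[0,-24,-12],[0,-28,-14],[0,-33,-16],[0,-38,-18],[0,-44,-20]], twist=[[0,0,0],[0,0,0],[0,0,0],[0,0,0],[0,0,0],[0,0,0],[0,0,0],[0,0,0],[0,0,0],[0,0,0]])

```text
clock: 9.57
eef_pos: [596.8, 80.1, 69.0]
eef_rot: [[0.288, 0.804, 0.52], [0.958, -0.242, -0.156], [-0.0, 0.543, -0.84]]
force: [-0.2, -0.5, 0.2]
opening: 0.6
```

Emit:
carry_out(travel=[[0,-10,-12],[0,-15,-35],[0,-15,-65],[0,-15,-95],[0,-15,-120],[0,-15,-120],[0,-15,-120],[0,-15,-120]], twist=[[0,0,0],[0,0,0],[0,0,0],[0,0,0],[0,0,0],[0,0,0],[0,0,0],[0,0,0]])

```text
clock: 10.23
eef_pos: [521.9, 102.3, 161.0]
eef_rot: [[0.288, 0.805, 0.519], [0.958, -0.241, -0.157], [-0.001, 0.542, -0.84]]
force: [0.3, 1.0, -0.2]
opening: 0.6
```

```bash
python3 look.py
python3 - <<'E'
from h import *
c,_=balls('top')
d=robot.camera('scene')
cv2.imwrite('pics/p2.png',np.hstack([cv2.resize(x['img'][100:330,180:340,::-1],None,fx=2.4,fy=2.4) for x in (d,c)]))
E
```

```text
front edge (u,y,h) [-75.6  36.2 127.8] F rack [-0.   1.  -0.2] clock 10.2333
scene white 0.57 [-69.9  -7.6  29.3] [537.8  51.9  71.1] [228. 226. 219.]
scene blue 0.66 [-199.9   24.2   29.5] [423.7 119.5  53.2] [ 68. 101. 138.]
scene brown 0.72 [-198.5  -39.1   28.8] [406.9  58.5  52.7] [117.  60.  42.]
scene green 0.97 [10.8  6.5 29.4] [618.4  42.2  82.4] [42. 79. 54.]
scene yellow 0.79 [-148.6   -7.1   29.3] [463.4  74.8  60.1] [206. 169.  76.]
tcp [522.4 102.  160.2] target [616.6  73.6  72.1] F [-0.4 -0.4 -0.1] clock 10.5333
travel [  0.2  35.1 127.3] twist [-0.3  0.1  0.1]
tcp [522.4 102.  160.2] target [643.1  65.6  76. ] F [-0.4 -0.4 -0.1] clock 10.5333
travel [  0.1  60.5 139. ] twist [-0.3  0.1  0.1]
top white 0.98 [-91.6 -17.3  29.3] [514.5  48.7  68.1] [171. 175. 167.]
top brown 0.88 [-198.1  -39.    29.3] [407.2  58.4  53.2] [120.5  66.   42. ]
top green 0.64 [-31.7 -21.1  29.4] [570.1  28.   76.5] [ 59. 126.  85.]
top yellow 0.75 [-150.    -3.4   29.1] [463.1  78.7  59.8] [207. 172.  50.]
```

View pics/p2.png

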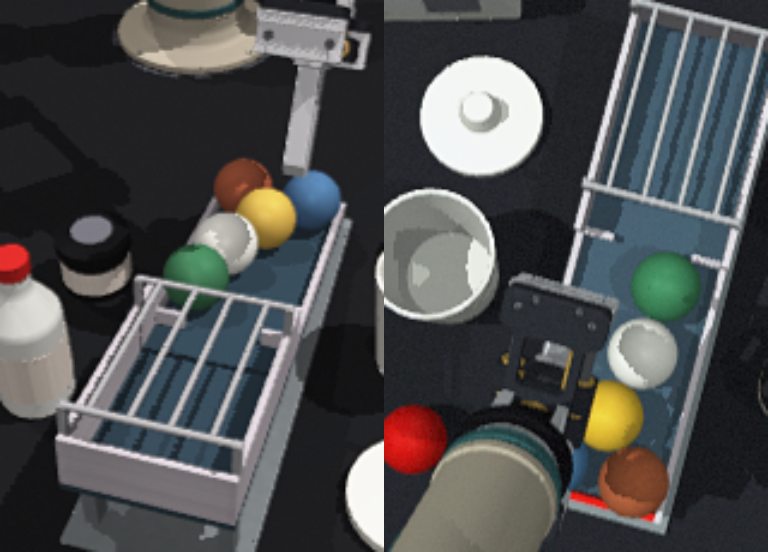

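Every ball is below the gate now. I'll lift the arm clear and let them settle.

Emit:
carry_out(travel=[[0,15,-23],[0,30,-46],[0,45,-69],[0,60,-92],[0,60,-92],[0,60,-92],[0,60,-92],[0,60,-92],[0,60,-92],[0,60,-92]], twist=[[0,0,0],[0,0,0],[0,0,0],[0,0,0],[0,0,0],[0,0,0],[0,0,0],[0,0,0],[0,0,0],[0,0,0]])

```text
clock: 11.72
eef_pos: [522.4, 102.0, 269.7]
eef_rot: [[0.288, 0.806, 0.517], [0.958, -0.241, -0.157], [-0.002, 0.54, -0.841]]
force: [0.5, 0.3, -0.7]
opening: 0.6
```

Emit:
carry_out(travel=[[0,0,0],[0,0,0],[0,0,0],[0,0,0],[0,0,0],[0,0,0],[0,0,0],[0,0,0],[0,0,0],[0,0,0]], twist=[[0,0,0],[0,0,0],[0,0,0],[0,0,0],[0,0,0],[0,0,0],[0,0,0],[0,0,0],[0,0,0],[0,0,0]])

```text
clock: 12.55
eef_pos: [523.0, 102.3, 271.3]
eef_rot: [[0.288, 0.805, 0.519], [0.958, -0.242, -0.157], [-0.001, 0.542, -0.84]]
force: [0.3, 0.4, -0.1]
opening: 0.4
```

Run:
```python
from h import *
balls('scene'); c,_=balls('scene'); save(c,'end.png'); print(robot.sense()['clock'])
```

```text
scene white 0.74 [-97.1 -29.1  29.3] [505.9  39.1  67.3] [237. 236. 232.]
scene blue 0.72 [-200.2   31.5   29.6] [425.6 126.6  53.3] [ 67.  100.  136.5]
scene brown 0.85 [-198.9  -39.5   29.3] [406.4  58.2  53.1] [166.5  87.5  60. ]
scene green 0.98 [-38.2 -37.4  29.2] [559.3  14.2  75.4] [ 71. 131.  91.]
scene yellow 0.64 [-151.6   -3.1   29.4] [461.7  79.5  59.8] [207. 170.  77.]
scene white 0.65 [-97.2 -28.6  29.2] [505.9  39.6  67.2] [237. 236. 231.]
scene blue 0.73 [-200.1   31.6   29.4] [425.7 126.6  53.1] [ 68. 102. 137.]
scene brown 0.79 [-198.7  -39.4   29.1] [406.5  58.2  53. ] [164.  85.  59.]
scene brown 0.66 [107.3   8.1   2.3] [713.9  15.   69. ] [88. 91. 97.]
scene green 0.91 [-37.7 -37.   29.3] [559.9  14.5  75.6] [ 68. 125.  87.]
scene yellow 0.64 [-151.5   -3.3   29.3] [461.7  79.2  59.7] [207.5 170.5  77. ]
scene yellow 0.54 [-200.1   31.6   29.5] [425.7 126.6  53.1] [ 69. 103. 139.]
13.15
```

View pics/end.png

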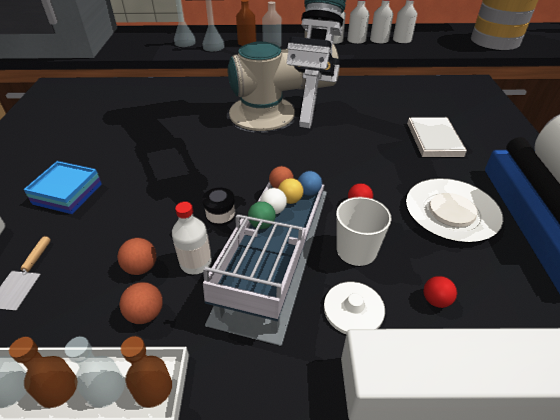

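All five lie in the tray (pixels (281,178) to (262,213)); bottle, pot, jar and lid are in place. The green ball may still be creeping, so I'll wait a bit.

Emit:
carry_out(travel=[[0,0,0],[0,0,0],[0,0,0],[0,0,0],[0,0,0],[0,0,0],[0,0,0],[0,0,0],[0,0,0],[0,0,0]], twist=[[0,0,0],[0,0,0],[0,0,0],[0,0,0],[0,0,0],[0,0,0],[0,0,0],[0,0,0],[0,0,0],[0,0,0]])

```text
clock: 13.98
eef_pos: [523.0, 102.3, 271.2]
eef_rot: [[0.288, 0.805, 0.519], [0.958, -0.242, -0.157], [-0.0, 0.542, -0.84]]
force: [0.2, 0.9, 0.8]
opening: 0.5
```

Emit:
carry_out(travel=[[0,0,0],[0,0,0],[0,0,0],[0,0,0],[0,0,0],[0,0,0],[0,0,0],[0,0,0],[0,0,0],[0,0,0]], twist=[[0,0,0],[0,0,0],[0,0,0],[0,0,0],[0,0,0],[0,0,0],[0,0,0],[0,0,0],[0,0,0],[0,0,0]])

```text
clock: 14.82
eef_pos: [523.0, 102.2, 271.3]
eef_rot: [[0.288, 0.805, 0.519], [0.958, -0.242, -0.157], [-0.001, 0.542, -0.84]]
force: [0.3, 0.5, -0.5]
opening: 0.4
```

Emit:
carry_out(travel=[[0,0,0],[0,0,0],[0,0,0],[0,0,0],[0,0,0],[0,0,0],[0,0,0],[0,0,0],[0,0,0],[0,0,0]], twist=[[0,0,0],[0,0,0],[0,0,0],[0,0,0],[0,0,0],[0,0,0],[0,0,0],[0,0,0],[0,0,0],[0,0,0]])

```text
clock: 15.65
eef_pos: [523.0, 102.3, 271.2]
eef_rot: [[0.288, 0.805, 0.519], [0.958, -0.242, -0.157], [-0.001, 0.542, -0.84]]
force: [-0.7, 0.5, 0.0]
opening: 0.1
```

Run:
```python
from h import *
balls('scene'); print(robot.sense()['clock'])
```

```text
scene white 0.87 [-97.5 -28.8  29.1] [505.5  39.4  67. ] [238. 237. 233.]
scene blue 0.65 [-200.    31.8   29.3] [425.9 126.7  52.9] [ 68.  101.  137.5]
scene brown 0.67 [-199.   -39.5   29.2] [406.2  58.2  53. ] [167.  88.  60.]
scene brown 0.4 [-151.6   -3.    29.3] [461.7  79.6  59.7] [206. 169.  77.]
scene green 0.85 [-38.2 -37.2  29.3] [559.4  14.4  75.5] [ 69. 128.  89.]
scene yellow 0.67 [-151.6   -3.1   29.3] [461.7  79.5  59.7] [207. 171.  76.]
15.95
```

```bash
python3 -c "
from rig import robot
print(robot.sign_off())"
```

```text
the job is handed in; nothing more can be done
None
```

All five balls are at rest in the tray below the gate, and I handed the job in at about 16 s of the 64 s.

**What I did:** With the gripper shut and tilted to pass under the guard, I pushed the white ball about 37 mm up the slope. Blue, brown and yellow dropped through while I held white there. White and green followed as I drew back, so no second nudge was needed.

**Force:** The highest reading I saw was about 8 N, against the 25 N limit. I only read the force at the end of each move, so a short peak in between could have been missed.

**Last checks:**
- **At rest:** Ball positions read 2.5 s apart agreed to within about 0.5 mm.
- **In the tray:** The centres lie at u of about -200 (blue), -199 (brown), -152 (yellow), -97 (white) and -38 (green). The green ball's uphill edge is at about -8 mm, just past the gate shoulders.
- **Other things:** The jar, lid, bottle and pot looked unmoved in the final picture, and the arm hung clear above the rack.

The networks gave a few false extra detections. I ruled them out by position and colour, and no other check failed.

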